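# Check in the specimen cases: stack the last one and hold the dock's key switch turned

### The arm

A 6-joint arm with a two-finger parallel gripper is mounted at the origin on the work surface. World frame = base frame: x ahead of the robot, y to its left, z up, the work surface at z = 0. Lengths are in mm, angles in degrees, forces in N, time in s.
With the tool pointing down it reaches from about 375 to 975 mm from the base axis. Payload 3.8 kg.
Tool frame: the origin (TCP) lies between the finger pads; the fingertips stand 19 mm ahead of it and the grasp point (between the pads) is the TCP; z points along the fingers, y is the line along which they close (so a half turn about z gives the same grasp; the last joint's range is limited). The gripper opens to 88 mm and grips with 3 to 60 N. Pads are 18 mm wide; open, the fingers measure 123 mm over their backs; the gripper's body (75 mm by 187 mm) begins 45 mm behind the grasp point.
Start: joints at [-78.547, 15.12, 91.902, -0, 72.978, -2.114], TCP at [158.345, -656.159, 257.706] pointing down, gripper open.
Joint ranges: [-150.88, 150.88], [-54.13, 125.18], [17.81, 147.31], [-75.09, 255.09], [0, 152.58], [-146.25, 146.25]. Speed limits (degrees/s): [147.25, 147.25, 180, 180, 180, 180].

### API

Orientations are given as a 3x3 rotation matrix whose columns are the frame's x, y, z axes.
In Python, from workcell import * gives the robot as it stands.
- The arm moves only by the tool servo_tool, never from a script. Its argument "motion" is a list of rows, each a list of 3 entries, a list of its own where there are three numbers: the turn, a rotation vector about the tool's x, y, z in degrees, then the shift along the tool's x, y, z in mm, then the gripper's target within -1 to 1 (fully open at 1, half-way at 0, shut at -1). A call has 1 to 20 rows; each row is the pose to reach, as a shift and turn from the pose commanded when the call began, along the tool's axes at that moment; what a row does not reach only later rows make up. A row lasts 1/10 s, in which the tool goes at most 50 mm and 8.59 degrees, less where a joint would pass 70% of its speed; a pose out of reach is approached as far as the arm can. A call with a gripper value outside its range is refused whole. The fingers move at their own pace and stop on an object; the grip force is fixed at half the most. Time passes only in rows, so rows that repeat a pose let the fingers close. It gives the time, the measured TCP pose, the force, the opening and the grip force at its end, in the units of the state.
- sense(): the state, without advancing time (a new reading comes with each control period).
- camera(name): name is "scene" or "top" or "wrist"; returns a dict with "color" (384x512x3 uint8, red, green, blue), "vfov" (degrees; the focal length in pixels is half the picture's height over the tangent of half this angle, whatever the lens; pixels are square), "cx", "cy" (the principal point, pixels), "k1" (the pictures are not rectified: a ray, as slopes to the right and down, at radius r is drawn at 1 + k1 r^2 times it, then the intrinsics apply), "world_to_cam" (4x4, takes a point from world to camera coordinates). Camera axes: x right, y down, z forward; pixel columns grow to the right and rows downward; lengths in mm; the calibration is good to about 2 mm. A picture is of the moment at which its call begins. There is no depth.
- close_job(): hands the job in; it is judged then, once.
Trained networks look in the newest picture that a camera, given by its name, has taken for a name from the list of things; names that differ only in an ending like _2 or _b are one class to them, and where a whole thing is asked for, a point or a joint stands for the part that bears it (a point fixed in the world has none). Each returns a list of dicts, best first, with "conf" (0 to 1); they miss things now and then, are a little off and sometimes report something else, mostly with a low value. They report only what shows in the picture. A call takes as long as a camera call.
- masks_of(camera, label): "region" (384x512 bool, what is visible of it) and "pixel" ([column, row] in pixels, amid what is visible of it).
- pinpoint(camera, label): "pixel" ([column, row] in pixels: a listed point, or the origin of a listed thing).
The state is a dict: "time": time; "joints": joint angles; "qvel": joint speeds; "tau": joint torques, N m; "eef_pos": TCP position; "tcp_rot": TCP orientation; "ft_force": force on the tool from outside, world axes, zero at the start; "wrist_torque": the same for the moment, N m; "gripper_width": finger opening in mm; "grasp_force": force on a finger pad.
Only numpy, scipy, OpenCV 4.12 (cv2) and the standard library are available. Lean on these libraries where they do the work, as an engineer would, in place of code of your own. Each camera call takes 0.05 s, during which the arm holds its last target. There are 200 camera calls.

### The job

Put the blue specimen case squarely, same way round (either end forward), on top of the column of grey cases on the check-in dock, and let go of it. Then take the yellow-headed key from its stand, push it fully home in the dock's lock past the sticky pins before turning it, turn it a quarter clockwise (seen from above) and finish holding it turned, still gripping it: the lock springs back if let go. Keep the column neat and leave the lens, the bottle and the green box where they stand.

Things in the scene. Friction and masses are not known exactly. Their poses are not given: they have to be found in the camera images.
- case_c_center (a point): Centre of the loose blue closed specimen case, 86 (its x) x 56 (its y) x 40 mm high, 0.16 kg or so, standing on the bench; z up. Best gripped across its 56 mm width (its y).
- case_b_center (a point): Centre of the upper of the two grey cases (same 86 x 56 x 40 mm, same axes) of the column on the dock. It stands loose on case_a; its top is 20 mm above this point.
- case_a_center (a point): Centre of the lower grey case of the column, same size, standing loose on the dock's pad.
- column_pad (a point): Centre of the black pad on the dock on which the column stands, on the top of the 12 mm base plate; axes those of the dock (110 x 220 x 12 mm base, fixed), z up. The keyway is 150 mm away along +y of this frame.
- key_head (a point): Centre of the yellow head of the loose key: head 30 mm wide (its x), 10 mm thick (its y), 36 mm high (z up), to be gripped across the 10 mm (fingers closing along its y). Half a turn about z gives the same key. At the start it stands upright, blade down, in its stand (fixed white block 60 x 60 x 36 mm), shoulder on the block's top. For the blade see key.
- keyway (a point): Mouth of the keyway: centre of the brass plug's face, 58 mm above the bench, in the fixed aluminium housing (64 x 64 mm) on the dock. z up; unturned, the slot lies along this frame's x (11.2 mm along x, 5.2 along y, 28 deep, bevel 3 mm). The frame does not turn with the plug. Home: the key's shoulder rests on the plug's face, the head's centre 26 mm above this point.
- lock (a joint): Turn of the plug, rad: 0 unturned, growing clockwise seen from above, stop at 1.66. A spring returns it (0.015 N m at 0, 0.06 at a quarter turn). The key has play: the plug lags the hand by about 0.12. Two sticky sprung pins, 10 and 16 mm down at the ends of the slot, resist the blade with up to about 15 N; rock the key a little along the slot and push on. A steel ring, 24 mm inside, stands 2 mm proud.
- objective: Bystander: dark steel microscope lens standing on the bench, 32 mm across, 50 mm high; origin at the underside.
- cleaner: Bystander: white bottle with a blue cap, 40 mm across, 95 mm high; origin at the underside.
- wipes: Bystander: green box 70 x 110 x 50 mm; origin at the underside.
- case_c: The blue case; origin at the centre of its underside.
- key: The key, about 45 g; origin on its axis at the shoulder, 26 mm below the head's centre. The shoulder is the underside of a steel collar 16 x 8 mm, 8 mm high, under the head. From it the steel blade, 10 mm wide along x and 4 mm thick along y, runs down 24 mm, its last 5 mm pointed like a V.

How it is judged:
By the outcome, as a careful person would: the job done as asked, in the order asked, and still so for the second after the job is handed in, while the arm keeps its last pose, push and grip.
It also fails if it takes over 72 s, if anything falls off the work surface, if the arm or the gripper's body presses on something with over 40 N, if the wrist force passes 120 N, or if a joint passes its speed limit or range.

## Working session

There is one attempt and no reset: what is moved stays moved. The work goes in short steps, Python scripts to look and compute and a tool call to move; the robot and the scene stay as the last step left them, time stands still between calls to the robot, and variables do not carry over. Pictures are saved under pics/ and viewed, at most 10 in all, crops included, and the job is handed in when it is done.

Besides the shell and the picture viewer there is one more tool, called after "Call:" as name([rows], argument=value, ...), one row to a line, values as JSON. servo_tool: Moves the arm, as the interface text tells. Its arguments: {"type":"object","properties":{"motion":{"type":"array","items":{"type":"array"}}},"required":["motion"]}

```bash
ls; mkdir -p pics; cat > h.py <<'E'
import numpy as np, cv2
from workcell import *
def K(c):
    h,w=c["color"].shape[:2]; f=h/2/np.tan(np.radians(c["vfov"])/2)
    return f
def ray(c,px):
    f=K(c); d=np.array([(px[0]-c["cx"])/f,(px[1]-c["cy"])/f]); u=d.copy()
    for _ in range(20): u=d/(1+c["k1"]*(u@u))
    T=np.array(c["world_to_cam"]); R=T[:3,:3]; o=-R.T@T[:3,3]
    return o,R.T@np.array([u[0],u[1],1])
def atz(c,px,z):
    o,d=ray(c,px); return o+d*(z-o[2])/d[2]
def proj(c,P):
    T=np.array(c["world_to_cam"]); p=T[:3,:3]@np.asarray(P,float)+T[:3,3]
    u=p[:2]/p[2]; u=u*(1+c["k1"]*(u@u)); return u*K(c)+[c["cx"],c["cy"]]
def tri(obs):
    A=np.zeros((3,3));b=np.zeros(3)
    for c,px in obs:
        o,d=ray(c,px); d=d/np.linalg.norm(d); M=np.eye(3)-np.outer(d,d); A+=M;b+=M@o
    return np.linalg.solve(A,b)
def save(c,n): cv2.imwrite("pics/"+n+".png",c["color"][:,:,::-1])
E
python3 - <<'E'
from h import *
C={}
for n in ["scene","top","wrist"]:
    c=camera(n); C[n]=c; save(c,n+"0")
    T=np.array(c["world_to_cam"]); print(n,c["vfov"],c["cx"],c["cy"],c["k1"],(-T[:3,:3].T@T[:3,3]).round())
cv2.imwrite("pics/both0.png",cv2.resize(np.vstack([C["scene"]["color"],C["top"]["color"]])[:,:,::-1],None,fx=0.78,fy=0.78))
for l in ["case_c_center","case_b_center","case_a_center","column_pad","key_head","keyway","objective","cleaner","wipes","case_c","key"]:
    o=[]
    for n in ["scene","top"]:
        r=pinpoint(n,l)
        print(l,n,[(np.round(x["pixel"],1).tolist(),round(x["conf"],2)) for x in r[:3]])
        if r: o.append((C[n],r[0]["pixel"]))
    if len(o)==2:
        P=tri(o); print("   ",P.round(1),[np.linalg.norm(proj(c,P)-p).round(1) for c,p in o])
E
```

```text
pics
scene 54.10379661598853 262.8214679965679 194.58372542758636 0.041198559620001 [1031.  442.  651.]
top 47.310592192431244 263.5802484138586 194.86201657213834 -0.0708009554435411 [ 393.    3. 1198.]
wrist 68.78490947415595 258.76446804387643 195.11785049440718 -0.024971044859914887 [ 239. -637.  383.]
case_c_center scene []
case_c_center top [([391.2, 230.3], 0.82)]
case_b_center scene [([241.4, 209.5], 0.68), ([242.4, 195.7], 0.55)]
case_b_center top [([280.1, 177.9], 0.74)]
    [617.3 -35.8  41.3] [np.float64(4.4), np.float64(3.8)]
case_a_center scene [([239.5, 209.7], 0.73)]
case_a_center top [([276.4, 184.9], 0.56), ([143.2, 245.3], 0.55)]
    [607.9 -35.3  31.6] [np.float64(0.8), np.float64(0.7)]
column_pad scene [([239.3, 220.6], 0.65)]
column_pad top []
key_head scene [([415.6, 245.8], 0.75), ([206.6, 135.4], 0.72)]
key_head top [([146.6, 248.0], 0.65)]
    [434.7 310.2  51.4] [np.float64(1.8), np.float64(1.4)]
keyway scene [([289.1, 233.4], 0.67)]
keyway top [([219.7, 185.7], 0.66)]
    [601.1 114.2  61.2] [np.float64(1.4), np.float64(1.1)]
objective scene [([239.3, 209.7], 0.62), ([287.6, 188.6], 0.58)]
objective top [([272.4, 248.9], 0.41)]
    [488.1 -71.7 -76.6] [np.float64(24.7), np.float64(23.6)]
cleaner scene [([334.5, 319.4], 0.83)]
cleaner top [([162.8, 171.7], 0.55)]
    [653.8 283.   -8.8] [np.float64(1.3), np.float64(0.9)]
wipes scene [([163.2, 180.6], 0.86), ([289.8, 190.2], 0.73)]
wipes top [([367.9, 165.6], 0.56), ([279.5, 178.6], 0.47)]
    [ 662.4 -287.9    3.1] [np.float64(2.1), np.float64(1.9)]
case_c scene [([206.0, 147.1], 0.89)]
case_c top [([390.1, 233.6], 0.6)]
    [ 472.7 -344.5   -7.8] [np.float64(1.9), np.float64(2.1)]
key scene [([410.5, 254.3], 0.72)]
key top [([146.0, 246.9], 0.42)]
    [440.2 313.3  30.3] [np.float64(0.5), np.float64(0.4)]
```

View pics/both0.png

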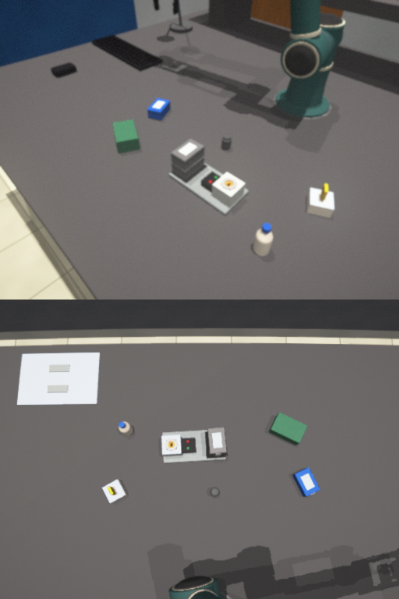

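```bash
cat >> h.py <<'E'
from scipy.optimize import minimize
def rects(n,c,labels):
    for l in labels:
        for m in masks_of(n,l)[:2]:
            r=m["region"].astype(np.uint8)
            k,_=cv2.findContours(r,cv2.RETR_EXTERNAL,cv2.CHAIN_APPROX_NONE)
            k=max(k,key=cv2.contourArea); R=cv2.minAreaRect(k)
            print(l,n,round(m["conf"],2),int(r.sum()),np.round(m["pixel"],1).tolist(),"rect",np.round(R[0],1),np.round(R[1],1),round(R[2],1),"box",cv2.boundingRect(k))
E
python3 - <<'E'
from h import *
for n in ["top","scene"]:
    c=camera(n)
    rects(n,c,["case_c","case_b_center","key","lock"])
E
```

```text
case_c top 0.65 798 [391.9, 235.1] rect [391.8 234.1] [35.3 23.9] 61.4 box (376, 215, 34, 38)
case_b_center top 0.93 752 [279.5, 179.3] rect [277.8 180.7] [34.6 22. ] 83.7 box (266, 163, 25, 36)
case_b_center top 0.43 2379 [237.7, 191.1] rect [247.2 187.1] [39.6 79.8] 86.4 box (207, 168, 82, 41)
key top 0.66 88 [139.7, 245.1] rect [143.3 244.6] [13.   7.2] 63.4 box (138, 239, 11, 12)
lock top 0.5 71 [221.6, 185.0] rect [219.5 185.5] [8.5 8.5] 45.0 box (215, 181, 10, 9)
case_c scene 0.67 481 [238.9, 216.4] rect [241.5 217.4] [21.6 42.3] 77.8 box (220, 203, 41, 27)
case_c scene 0.57 619 [204.9, 140.9] rect [203.1 139.3] [23.6 32.1] 37.9 box (188, 126, 30, 28)
case_b_center scene 0.59 1070 [239.3, 195.1] rect [240.1 197. ] [28.8 43.7] 52.4 box (219, 179, 43, 39)
key scene 0.5 196 [415.8, 245.4] rect [415.6 245.9] [10.4 22.1] 18.4 box (410, 235, 12, 22)
lock scene 0.42 63 [291.3, 235.4] rect [293.5 234.5] [7. 9.] 90.0 box (289, 231, 10, 8)
```

The top picture shows the blue case at about (391,234), the grey column at (278,178), the plug at (220,186) and the key in its stand at (146,246). I'll look closer with the wrist camera.

```bash
cat >> h.py <<'E'
from scipy.spatial.transform import Rotation as Ro
def rel(P,yaw,s=None,tilt=None):
    """shift/turn in tool axes to reach TCP P with tool y along world angle yaw (mod 180), tool down"""
    s=s or sense(); R=np.array(s["tcp_rot"]); best=None
    for a in (yaw,yaw+180):
        a=np.radians(a); y=np.array([np.cos(a),np.sin(a),0]); z=np.array([0,0,-1.]); Rt=np.c_[np.cross(y,z),y,z]
        v=Ro.from_matrix(R.T@Rt).as_rotvec(degrees=True)
        if best is None or np.linalg.norm(v)<np.linalg.norm(best): best=v
    return best.round(1),(R.T@(np.array(P)-s["eef_pos"])).round(1)
def yawnow(s=None):
    s=s or sense(); y=np.array(s["tcp_rot"])[:,1]; return np.degrees(np.arctan2(y[1],y[0]))
E
python3 - <<'E'
from h import *
s=sense(); print(yawnow(), np.round(s["tcp_rot"],3).tolist(), s["time"])
c=camera("wrist"); T=np.array(c["world_to_cam"]); R=np.array(s["tcp_rot"])
print("cam axes in tool", (R.T@T[:3,:3].T).round(2).tolist(), "pos", (R.T@(-T[:3,:3].T@T[:3,3]-s["eef_pos"])).round(1))
for z in (0,100,-100,200): print(z,proj(c,s["eef_pos"]+R@np.array([0,0,z])).round())
t=camera("top"); print(atz(t,[391.8,234.1],35)); 
for d in (np.radians(61.4),): 
    a=atz(t,[391.8,234.1],35);b=atz(t,[391.8+10*np.cos(d),234.1+10*np.sin(d)],35); print(np.degrees(np.arctan2(*(b-a)[[1,0]])))
P=atz(t,[391.8,234.1],35)
for yaw in (119,): print(rel([P[0],P[1],200],yaw))
E
```

```text
-76.4305581223633 [[0.972, 0.235, -0.0], [0.235, -0.972, 0.0], [-0.0, -0.0, -1.0]] 1.75
cam axes in tool [[0.0, -0.95, -0.32], [1.0, 0.0, 0.0], [-0.0, -0.32, 0.95]] pos [  83.     0.2 -126.1]
0 [258. 269.]
100 [258. 203.]
-100 [257. 562.]
200 [258. 174.]
[ 472.30652446 -340.90540236   35.        ]
-153.12439025924957
(array([ -0. ,   0. , -15.4]), array([ 379.2, -232.8,   57.7]))
```

Call:
servo_tool([
  [[0, 0, -14], [379, -233, 58], 1],
  [[0, 0, -14], [379, -233, 58], 1],
  [[0, 0, -14], [379, -233, 58], 1],
  [[0, 0, -14], [379, -233, 58], 1],
  [[0, 0, -14], [379, -233, 58], 1],
  [[0, 0, -14], [379, -233, 58], 1],
  [[0, 0, -14], [379, -233, 58], 1],
  [[0, 0, -14], [379, -233, 58], 1],
  [[0, 0, -14], [379, -233, 58], 1],
  [[0, 0, -14], [379, -233, 58], 1],
  [[0, 0, -14], [379, -233, 58], 1],
  [[0, 0, -14], [379, -233, 58], 1],
  [[0, 0, -14], [379, -233, 58], 1],
])

```text
time: 3.15
eef_pos: [471.3, -342.0, 200.0]
tcp_rot: [[0.887, 0.461, 0.0], [0.461, -0.887, -0.001], [-0.0, 0.001, -1.0]]
ft_force: [-0.2, -0.0, -0.4]
gripper_width: 88.0
grasp_force: 0.0
```

```bash
python3 - <<'E'
from h import *
s=sense(); print(s["eef_pos"],yawnow(),s["time"],np.abs(s["qvel"]).max())
c=camera("wrist"); save(c,"w1")
rects("wrist",c,["case_c"]); 
for l in ("case_c_center","case_c"):
    for r in pinpoint("wrist",l)[:2]: print(l,r["pixel"],r["conf"],atz(c,r["pixel"],20 if "center" in l else 0))
# blue-mask based corners
hsv=cv2.cvtColor(c["color"],cv2.COLOR_RGB2HSV); print(hsv[185,258])
E
```

```text
[ 471.33764955 -341.99205247  200.01548195] -62.53860146604064 3.15 0.40525138847692316
case_c wrist 0.72 4242 [261.2, 177.2] rect [260.2 178.9] [54.3 81.4] 2.0 box (234, 138, 55, 83)
case_c [259.8, 172.8] 0.86 [ 473.19705965 -343.28239558    0.        ]
[ 33  23 202]
```

View pics/w1.png

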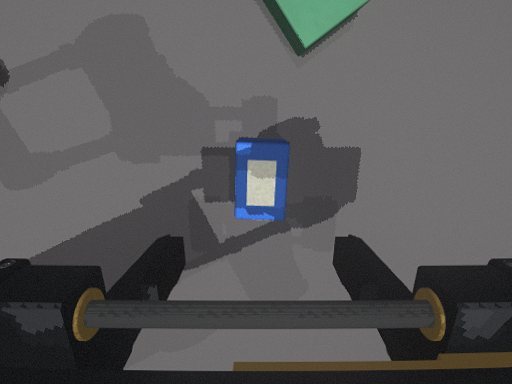

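The blue case shows at about (261,179), nearly aligned with the image, and the green box's corner is at (300,53), well clear. I'll fit a box model to the mask.

```bash
cat >> h.py <<'E'
def fitbox(c,region,dims,x0,z0,poly=None):
    """x,y,yaw(deg of box x) of an upright box with underside z0 by IoU of its silhouette"""
    U=4; m=cv2.resize(region.astype(np.uint8),None,fx=U,fy=U,interpolation=cv2.INTER_LINEAR)
    m=(cv2.GaussianBlur(m.astype(np.float32),(0,0),2)>0.5)
    a,b,h=dims
    L=np.array([[sx*a/2,sy*b/2,z] for sx in(-1,1) for sy in(-1,1) for z in (z0,z0+h)])
    def cost(x):
        t=np.radians(x[2]);R=np.array([[np.cos(t),-np.sin(t),0],[np.sin(t),np.cos(t),0],[0,0,1]])
        p=np.array([proj(c,R@l+[x[0],x[1],0]) for l in L])
        q=cv2.convexHull(((p+0.5)*U-0.5).astype(np.float32)*16).astype(np.int32)
        i=np.zeros(m.shape,np.uint8);cv2.fillConvexPoly(i,q,1,shift=4); i=i>0
        return 1-(i&m).sum()/(i|m).sum()
    r=minimize(cost,x0,method="Nelder-Mead",options=dict(initial_simplex=[x0,np.add(x0,[6,0,0]),np.add(x0,[0,6,0]),np.add(x0,[0,0,5])],xatol=.05,fatol=1e-5))
    return r.x.round(2),round(r.fun,3)
E
python3 - <<'E'
from h import *
c=camera("wrist"); hsv=cv2.cvtColor(c["color"],cv2.COLOR_RGB2HSV)
m=((hsv[...,0]>105)&(hsv[...,0]<130)&(hsv[...,1]>120)).astype(np.uint8)
k,_=cv2.findContours(m,cv2.RETR_EXTERNAL,cv2.CHAIN_APPROX_NONE); k=max(k,key=cv2.contourArea)
b=np.zeros_like(m); cv2.drawContours(b,[k],-1,1,-1); print(b.sum())
print(fitbox(c,b>0,(86,56,40),[472,-342,27],0))
r=masks_of("wrist","case_c")[0]["region"]; x,f=fitbox(c,r,(86,56,40),[472,-342,27],0); print(x,f)
E
```

```text
4179
(array([ 471.95, -344.87,   25.15]), np.float64(0.056))
[ 471.72 -344.46   25.39] 0.045
```

Call:
servo_tool([
  [[0, 0, 2.2], [-0.8, 2.6, 50], 1],
  [[0, 0, 2.2], [-0.8, 2.6, 100], 1],
  [[0, 0, 2.2], [-0.8, 2.6, 130], 1],
  [[0, 0, 2.2], [-0.8, 2.6, 150], 1],
  [[0, 0, 2.2], [-0.8, 2.6, 165], 1],
  [[0, 0, 2.2], [-0.8, 2.6, 172], 1],
  [[0, 0, 2.2], [-0.8, 2.6, 172], 1],
  [[0, 0, 2.2], [-0.8, 2.6, 172], -1],
  [[0, 0, 2.2], [-0.8, 2.6, 172], -1],
  [[0, 0, 2.2], [-0.8, 2.6, 172], -1],
  [[0, 0, 2.2], [-0.8, 2.6, 172], -1],
  [[0, 0, 2.2], [-0.8, 2.6, 172], -1],
  [[0, 0, 2.2], [-0.8, 2.6, 172], -1],
])

```text
time: 4.75
eef_pos: [473.0, -343.7, 28.5]
tcp_rot: [[0.904, 0.428, 0.001], [0.428, -0.904, -0.001], [0.001, 0.001, -1.0]]
ft_force: [0.0, -0.4, 3.8]
gripper_width: 55.7
grasp_force: 30.0
```

Call:
servo_tool([
  [[0, 0, 0], [0, 0, -20], -1],
  [[0, 0, 0], [0, 0, -60], -1],
  [[0, 0, 0], [0, 0, -110], -1],
  [[0, 0, 4], [15, -20, -160], -1],
  [[0, 0, 8], [40, -55, -200], -1],
  [[0, 0, 12], [65, -95, -212], -1],
  [[0, 0, 16], [92, -133, -212], -1],
  [[0, 0, 20], [120, -172, -212], -1],
  [[0, 0, 21.3], [148, -212, -212], -1],
  [[0, 0, 21.3], [165, -240, -212], -1],
  [[0, 0, 21.3], [172, -249, -212], -1],
  [[0, 0, 21.3], [172, -249, -212], -1],
  [[0, 0, 21.3], [172, -249, -212], -1],
  [[0, 0, 21.3], [172, -249, -212], -1],
])

```text
time: 6.15
eef_pos: [521.1, -46.2, 239.4]
tcp_rot: [[0.998, 0.069, -0.001], [0.069, -0.998, -0.001], [-0.001, 0.0, -1.0]]
ft_force: [-0.5, 0.2, -1.2]
gripper_width: 56.3
grasp_force: 30.0
```

```bash
python3 - <<'E'
from h import *
s=sense(); print(s["eef_pos"],yawnow(),s["time"],s["gripper_width"])
c=camera("wrist"); save(c,"w2")
rects("wrist",c,["case_b_center","case_c"]); 
for l,z in (("case_b_center",72),("keyway",58)):
    for r in pinpoint("wrist",l)[:2]: print(l,r["pixel"],r["conf"],atz(c,r["pixel"],z))
E
```

```text
[521.13988683 -46.1513299  239.42700506] -86.02090355701249 6.15 56.30601929878236
case_b_center wrist 0.94 5806 [252.2, 95.7] rect [252.  96.] [98. 62.] 90.0 box (221, 47, 63, 99)
case_c wrist 0.68 15697 [257.5, 244.0] rect [259.  238.5] [121. 122.] 90.0 box (198, 178, 123, 122)
case_b_center [250.8, 99.2] 0.95 [604.99531543 -33.08124147  72.        ]
keyway [107.5, 95.3] 0.65 [599.00047139 116.56375442  58.        ]
```

View pics/w2.png

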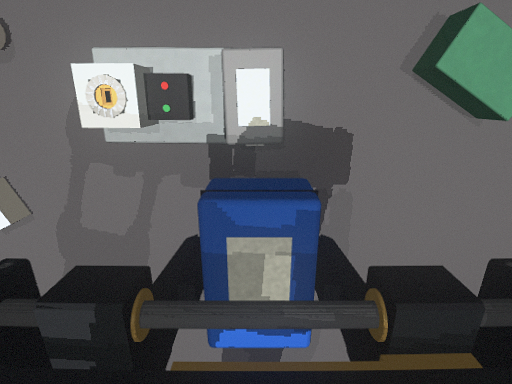

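```bash
python3 - <<'E'
from h import *
s=sense(); c=camera("wrist"); R=np.array(s["tcp_rot"])
r=masks_of("wrist","case_b_center")[0]["region"]
for d,z0 in (((86,56,80),12),((86,56,40),52)): print(fitbox(c,r,d,[610,-35,4],z0))
i=c["color"].copy(); 
# dock base, by edges: overlay fits for a check
x,_=fitbox(c,r,(86,56,80),[610,-35,4],12)
t=np.radians(x[2]); Q=np.array([[np.cos(t),-np.sin(t),0],[np.sin(t),np.cos(t),0],[0,0,1]]); o=np.array([x[0],x[1],0])
def poly(pts,col):
    p=np.array([proj(c,Q@np.array(q,float)+o) for q in pts]); cv2.polylines(i3,[np.int32((p+.5)*3*16)],True,col,1,cv2.LINE_AA,4)
i3=cv2.resize(i,None,fx=3,fy=3,interpolation=cv2.INTER_CUBIC)
for z in (92,52,12): poly([(43,28,z),(-43,28,z),(-43,-28,z),(43,-28,z)],(255,0,0))
poly([(32,182,58),(-32,182,58),(-32,118,58),(32,118,58)],(0,255,0))
cv2.imwrite("pics/ov2.png",i3[90:480,180:900,::-1])
# held case: blue pixel extents -> tool coordinates at case top (z tcp+12)
hsv=cv2.cvtColor(c["color"],cv2.COLOR_RGB2HSV); m=(hsv[...,0]>105)&(hsv[...,0]<130)&(hsv[...,1]>120)
ys=np.where(m[:,220:230].sum(1)>5)[0]; print(ys.min(),ys.max())
for row in (ys.min(),190,191,ys.max()+.5):
  for z in (12,-28): print(row,z,(R.T@(atz(c,[259,row],s["eef_pos"][2]+z)-s["eef_pos"])).round(1))
v=hsv[170:215,225,2]; print(v.tolist())
E
```

```text
(array([605.46, -35.31,   5.76]), np.float64(0.032))
(array([605.46, -35.31,   5.76]), np.float64(0.032))
178 347
178 12 [ 52.2   0.5 -12. ]
178 -28 [41.4  0.6 28. ]
190 12 [ 46.9   0.5 -12. ]
190 -28 [34.2  0.6 28. ]
191 12 [ 46.5   0.5 -12. ]
191 -28 [33.6  0.6 28. ]
347.5 12 [-40.7   0.7 -12. ]
347.5 -28 [-84.1   0.9  28. ]
[59, 57, 58, 62, 59, 59, 60, 66, 74, 88, 84, 84, 85, 84, 83, 82, 84, 85, 88, 76, 47, 60, 90, 83, 84, 88, 86, 85, 89, 104, 118, 128, 133, 134, 139, 141, 146, 142, 145, 144, 146, 146, 137, 115, 115]
```

View pics/ov2.png

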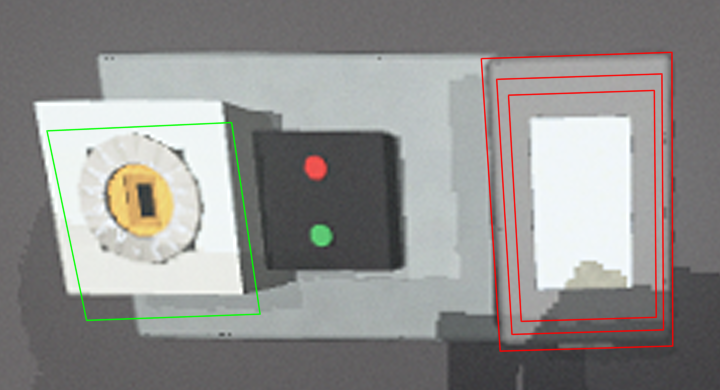

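The overlay shows the column fit (red) hugging the column, but the predicted housing top (green) sits about 10 mm off, so the yaw needs refining from the housing and dock corners. The plug is at about (108,97) in the full picture, with its slot along the dock's x.

```bash
python3 - <<'E'
from h import *
c=camera("wrist"); g=cv2.cvtColor(c["color"],cv2.COLOR_RGB2GRAY)
f=lambda q:(np.array(q,float)+[180,90])/3-1/3
def show(n,qs,z):
    W=np.array([atz(c,f(q),z)[:2] for q in qs]); print(n,W.round(1).tolist(),"mean",W.mean(0).round(1))
    return W
ang=lambda v:np.degrees(np.arctan2(v[1],v[0])).round(2)
W=show("housing",[(35,102),(222,102),(243,293),(67,293)],58)
print("x axis",ang(W[0]-W[3]),ang(W[1]-W[2]),"y axis-90",ang(W[0]-W[1])-90,ang(W[3]-W[2])-90)
D=show("dock",[(98,55),(490,55),(140,335),(440,335)],12); print(ang(D[0]-D[1])-90,ang(D[0]-D[2]),ang(D[2]-D[3])-90,np.linalg.norm(D[0]-D[2]))
B=show("label",[(530,117),(631,117),(633,290),(538,289)],92); print(ang(B[0]-B[3]),ang(B[1]-B[2]),ang(B[0]-B[1])-90,ang(B[3]-B[2])-90)
show("plug",[(145,200)],58)
# column: sub-pixel edges by gradients along the fitted top edges
i=cv2.resize(c["color"],None,fx=8,fy=8,interpolation=cv2.INTER_CUBIC)[40*8:152*8,212*8:292*8,::-1]
i=cv2.convertScaleAbs(i[:, :],alpha=1.4)
cv2.imwrite("pics/col.png",cv2.resize(i,None,fx=.66,fy=.66))
E
```

```text
housing [[627.6, 152.2], [631.4, 88.3], [568.5, 84.7], [564.4, 148.7]] mean [598.  118.5]
x axis 3.14 3.3 y axis-90 3.3900000000000006 3.730000000000004
dock [[649.3, 154.3], [658.7, 4.5], [543.0, 147.9], [551.5, 21.8]] mean [600.6  82.1]
3.5999999999999943 3.45 3.8900000000000006 106.46959756034184
label [[630.3, -18.0], [632.5, -48.2], [582.0, -53.1], [580.2, -23.0]] mean [606.2 -35.6]
5.61 5.51 4.090000000000003 3.5
plug [[598.2, 117.3]] mean [598.2 117.3]
```

View pics/col.png

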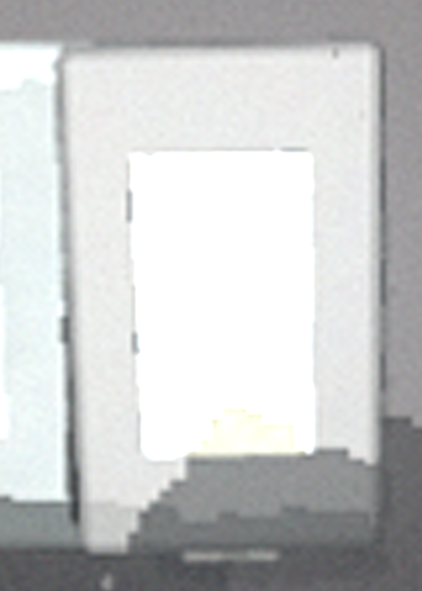

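```bash
python3 - <<'E'
from h import *
c=camera("wrist")
ang=lambda v:np.degrees(np.arctan2(v[1],v[0])).round(2)
W=np.array([atz(c,np.array(q)/5.28+[212-.4,40-.4],92)[:2] for q in [(63,50),(380,45),(378,548),(80,550)]])
print(W.round(1).tolist(),W.mean(0).round(1)); print("x",ang(W[0]-W[3]),ang(W[1]-W[2]),"y",ang(W[0]-W[1])-90,ang(W[3]-W[2])-90, [np.linalg.norm(W[i]-W[i-1]).round(1) for i in range(4)])
for k in (3.5,4.5): 
    t=np.radians(k); print(k, "keyway-150y:", np.array([598.2,117.8])-150*np.array([-np.sin(t),np.cos(t)]))
E
```

```text
[[645.5, -5.8], [650.1, -58.5], [566.8, -66.4], [562.5, -11.8]] [606.2 -35.6]
x 4.1 5.39 y 4.920000000000002 4.480000000000004 [np.float64(83.3), np.float64(52.9), np.float64(83.7), np.float64(54.8)]
3.5 keyway-150y: [607.35728093 -31.92021976]
4.5 keyway-150y: [609.96886436 -31.73760006]
```

Call:
servo_tool([
  [[0, 0, -0.6], [40, -2.5, 0], -1],
  [[0, 0, -0.6], [75, -5, 10], -1],
  [[0, 0, -0.6], [87, -5.2, 40], -1],
  [[0, 0, -0.6], [87, -5.2, 75], -1],
  [[0, 0, -0.6], [87, -5.2, 92], -1],
  [[0, 0, -0.6], [87, -5.2, 99], -1],
  [[0, 0, -0.6], [87, -5.2, 99], -1],
  [[0, 0, -0.6], [87, -5.2, 99], -1],
  [[0, 0, -0.6], [87, -5.2, 99], -1],
  [[0, 0, -0.6], [87, -5.2, 99], -1],
])

```text
time: 7.6
eef_pos: [608.8, -33.5, 142.4]
tcp_rot: [[0.997, 0.081, 0.003], [0.081, -0.997, -0.0], [0.003, 0.001, -1.0]]
ft_force: [-0.6, 0.2, -1.9]
gripper_width: 55.7
grasp_force: 30.0
```

```bash
python3 - <<'E'
from h import *
s=sense(); print(s["eef_pos"],yawnow(),s["time"],s["gripper_width"])
print(rel([607.4,-35,122],-85.4))
E
```

```text
[608.77191778 -33.51021253 142.44619242] -85.33357606812704 7.6 55.657546451896046
(array([ 0. , -0.2,  0.1]), array([-1.5,  1.4, 20.4]))
```

Call:
servo_tool([
  [[0, -0.2, 0.1], [-1.5, 1.4, 5], -1],
  [[0, -0.2, 0.1], [-1.5, 1.4, 10], -1],
  [[0, -0.2, 0.1], [-1.5, 1.4, 15], -1],
  [[0, -0.2, 0.1], [-1.5, 1.4, 18], -1],
  [[0, -0.2, 0.1], [-1.5, 1.4, 18], -1],
  [[0, -0.2, 0.1], [-1.5, 1.4, 18], -1],
  [[0, -0.2, 0.1], [-1.5, 1.4, 18], -1],
])

```text
time: 8.3
eef_pos: [606.5, -34.9, 122.9]
tcp_rot: [[0.997, 0.08, -0.003], [0.08, -0.997, -0.0], [-0.003, 0.0, -1.0]]
ft_force: [0.1, -0.6, -1.5]
gripper_width: 55.8
grasp_force: 30.0
```

```bash
python3 - <<'E'
from h import *
s=sense(); print(s["eef_pos"],yawnow(),s["time"],s["ft_force"])
print(rel([607.4,-35,121],-85.4))
c=camera("scene"); cv2.imwrite("pics/s3.png",cv2.resize(c["color"][150:260,190:320,::-1],None,fx=5,fy=5,interpolation=cv2.INTER_CUBIC))
E
```

```text
[606.53185847 -34.9138906  122.86298604] -85.43083857626581 8.3 [ 0.06437639 -0.61936144 -1.48881926]
(array([ 0. ,  0.2, -0. ]), array([0.9, 0.2, 1.9]))
```

View pics/s3.png

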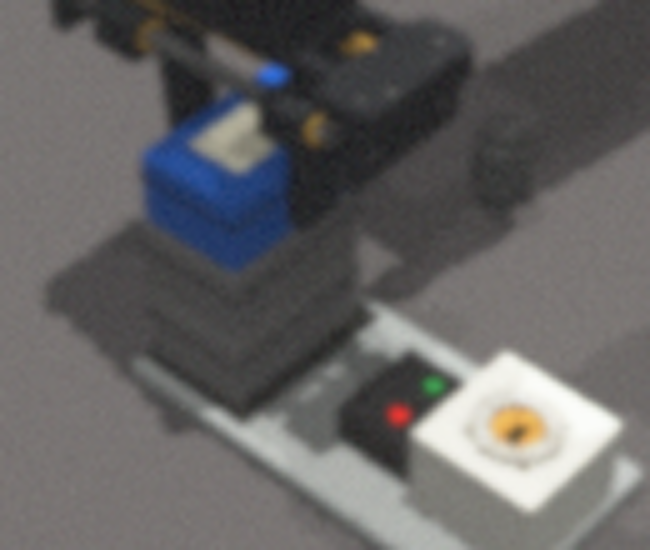

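The held blue case sits right over the grey column with its edges in line (its lower corner at about (235,265) in the crop). Lowering it now.

Call:
servo_tool([
  [[0, 0.2, 0], [0.5, 0.2, 0.7], -1],
  [[0, 0.2, 0], [0.5, 0.2, 1.4], -1],
  [[0, 0.2, 0], [0.5, 0.2, 2], -1],
  [[0, 0.2, 0], [0.5, 0.2, 2], -1],
  [[0, 0.2, 0], [0.5, 0.2, 2], -1],
])

```text
time: 8.85
eef_pos: [606.8, -35.1, 120.7]
tcp_rot: [[0.997, 0.08, -0.0], [0.08, -0.997, 0.0], [-0.0, -0.0, -1.0]]
ft_force: [0.0, -0.1, -1.1]
gripper_width: 55.4
grasp_force: 30.0
```

Call:
servo_tool([
  [[0, 0, 0], [0, 0, 0.5], -1],
  [[0, 0, 0], [0, 0, 0.5], -1],
  [[0, 0, 0], [0, 0, 0.8], -1],
  [[0, 0, 0], [0, 0, 0.8], -1],
])

```text
time: 9.25
eef_pos: [607.0, -35.1, 120.5]
tcp_rot: [[0.997, 0.08, 0.0], [0.08, -0.997, -0.0], [0.0, 0.0, -1.0]]
ft_force: [-2.1, 0.3, 3.5]
gripper_width: 55.4
grasp_force: 30.0
```

Contact. I'll release and rise.

Call:
servo_tool([
  [[0, 0, 0], [0, 0, 0.3], 0.4],
  [[0, 0, 0], [0, 0, 0.3], 0.5],
  [[0, 0, 0], [0, 0, 0.3], 0.6],
  [[0, 0, 0], [0, 0, 0.3], 0.7],
  [[0, 0, 0], [0, 0, 0.3], 0.7],
  [[0, 0, 0], [0, 0, -10], 0.7],
  [[0, 0, 0], [0, 0, -40], 0.7],
  [[0, 0, 0], [0, 0, -90], 0.7],
  [[0, 0, 0], [-30, 0, -130], 0.7],
  [[0, 0, 0], [-70, -15, -140], 0.7],
  [[0, 0, 0], [-90, -30, -140], 0.7],
  [[0, 0, 0], [-90, -30, -140], 0.7],
  [[0, 0, 0], [-90, -30, -140], 0.7],
])

```text
time: 10.55
eef_pos: [515.0, -12.3, 260.9]
tcp_rot: [[0.997, 0.08, 0.002], [0.08, -0.997, -0.0], [0.002, 0.001, -1.0]]
ft_force: [0.3, 0.0, -0.2]
gripper_width: 74.8
grasp_force: 0.0
```

```bash
python3 - <<'E'
from h import *
s=sense(); print(s["eef_pos"],yawnow(),s["time"],s["gripper_width"])
w=camera("wrist"); c=camera("scene")
a=cv2.resize(c["color"][150:260,190:320,::-1],(650,550),interpolation=cv2.INTER_CUBIC)[:,:400]
b=cv2.resize(w["color"][20:220,150:400,::-1],(400,320)); 
o=np.zeros((550,800,3),np.uint8); o[:,:400]=a; o[:320,400:]=b; cv2.imwrite("pics/pl.png",o)
r=masks_of("wrist","case_c"); 
for q in r[:2]:
    print(q["conf"],q["pixel"],fitbox(w,q["region"],(86,56,40),[606.5,-35,4.6],92))
t=camera("top"); print([(x["conf"],x["pixel"],atz(t,x["pixel"],36)) for x in masks_of("top","key")])
E
```

```text
[515.04236636 -12.30494953 260.8558769 ] -85.39704969043571 10.55 74.84508844560865
0.8 [290.4, 87.5] (array([605.71, -35.17,   4.07]), np.float64(0.025))
[(0.49, [143.7, 246.1], array([441.68445771, 318.91834396,  36.        ])), (0.25, [162.1, 166.0], array([658.76713052, 277.14499328,  36.        ]))]
```

View pics/pl.png

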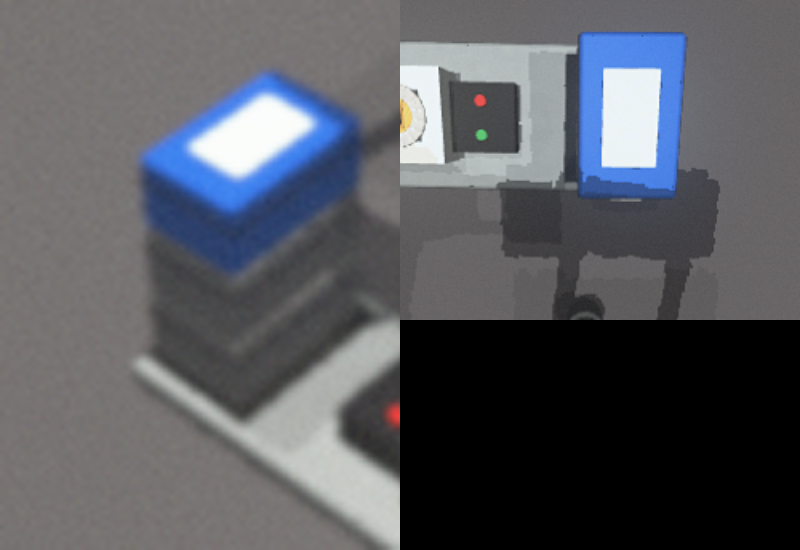

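The blue case sits neatly on the column, with its edges flush. Next is the key.

Call:
servo_tool([
  [[0, 0, 0], [-7, -45, 0], 0.3],
  [[0, 0, 0], [-14, -90, 10], 0.3],
  [[0, 0, 0], [-21, -135, 20], 0.3],
  [[0, 0, 0], [-28, -180, 30], 0.3],
  [[0, 0, 0], [-35, -225, 40], 0.3],
  [[0, 0, 0], [-42, -270, 50], 0.3],
  [[0, 0, 0], [-49, -310, 51], 0.3],
  [[0, 0, 0], [-52, -330, 51], 0.3],
  [[0, 0, 0], [-52, -330, 51], 0.3],
  [[0, 0, 0], [-52, -330, 51], 0.3],
  [[0, 0, 0], [-52, -330, 51], 0.3],
])

```text
time: 11.9
eef_pos: [437.1, 311.5, 208.6]
tcp_rot: [[0.997, 0.079, -0.0], [0.079, -0.997, -0.001], [-0.001, 0.001, -1.0]]
ft_force: [0.5, -1.0, -0.4]
gripper_width: 57.3
grasp_force: 0.0
```

```bash
python3 - <<'E'
from h import *
s=sense(); print(s["eef_pos"],yawnow(),s["time"],s["gripper_width"],s["joints"])
w=camera("wrist"); 
for l,z in (("key_head",62),("key",36)):
    for r in pinpoint("wrist",l)[:2]: print(l,r["pixel"],r["conf"],atz(w,r["pixel"],z))
rects("wrist",w,["key"])
P=np.int32(np.round(proj(w,[437,313,40]))); x0,y0=P-55; x0=max(x0,0);y0=max(y0,0); print(x0,y0)
cv2.imwrite("pics/k1.png",cv2.resize(w["color"][y0:y0+110,x0:x0+110,::-1],(550,550),interpolation=cv2.INTER_CUBIC))
E
```

```text
[437.09590961 311.54846874 208.56089422] -85.48544945537796 11.9 57.27662122009962 [ 3.28359811e+01  2.31402667e+00  1.11905116e+02 -2.69606598e-02
  6.58291877e+01  1.18332492e+02]
key_head [252.0, 181.0] 0.83 [442.7477214  318.01862481  62.        ]
key [254.9, 176.1] 0.63 [441.21417117 315.25421     36.        ]
key [488.1, 28.5] 0.53 [605.20220759 103.51303286  36.        ]
key wrist 0.84 401 [257.6, 185.1] rect [254.5 182.7] [35.  12.9] 66.0 box (246, 166, 19, 35)
202 126
```

View pics/k1.png

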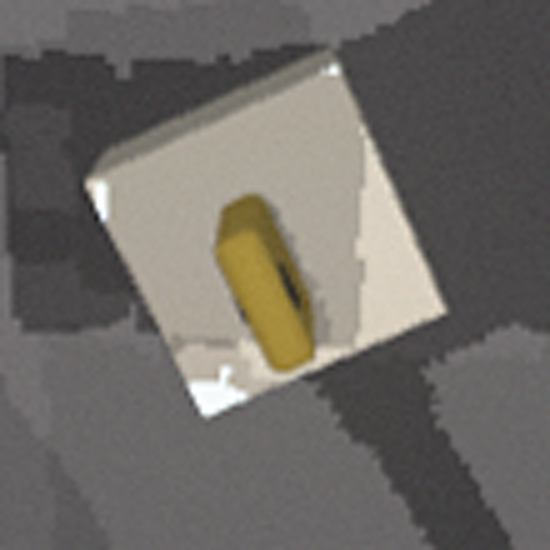

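The key stands in its block with its head's top running from (238,237) to (297,362) in the crop, along the block's side. I'll fit the yellow head and turn the wrist half round so that joint 6 has room for the quarter turn.

Call:
servo_tool([
  [[0, 0, -8], [0, 0, 0], 0],
  [[0, 0, -16], [0, 0, 0], 0],
  [[0, 0, -24], [0, 0, 0], 0],
  [[0, 0, -32], [0, 0, 0], 0],
  [[0, 0, -40], [0, 0, 0], 0],
  [[0, 0, -48], [0, 0, 0], 0],
  [[0, 0, -56], [0, 0, 0], 0],
  [[0, 0, -64], [0, 0, 0], 0],
  [[0, 0, -72], [0, 0, 0], 0],
  [[0, 0, -80], [0, 0, 0], 0],
  [[0, 0, -88], [0, 0, 0], 0],
  [[0, 0, -96], [0, 0, 0], 0],
  [[0, 0, -104], [0, 0, 0], 0],
])

```text
time: 13.4
eef_pos: [437.0, 311.8, 209.1]
tcp_rot: [[-0.323, 0.946, 0.0], [0.946, 0.323, 0.0], [-0.0, 0.0, -1.0]]
ft_force: [0.1, 0.9, -0.8]
gripper_width: 44.1
grasp_force: 0.0
```

Call:
servo_tool([
  [[0, 0, -8], [0, 0, 0], 0],
  [[0, 0, -16], [0, 0, 0], 0],
  [[0, 0, -24], [0, 0, 0], 0],
  [[0, 0, -32], [0, 0, 0], 0],
  [[0, 0, -40], [0, 0, 0], 0],
  [[0, 0, -48], [0, 0, 0], 0],
  [[0, 0, -56], [0, 0, 0], 0],
  [[0, 0, -64], [0, 0, 0], 0],
  [[0, 0, -72], [0, 0, 0], 0],
  [[0, 0, -80], [0, 0, 0], 0],
  [[0, 0, -88], [0, 0, 0], 0],
  [[0, 0, -96], [0, 0, 0], 0],
  [[0, 0, -100], [0, 0, 0], 0],
  [[0, 0, -100], [0, 0, 0], 0],
  [[0, 0, -100], [0, 0, 0], 0],
])

```text
time: 14.9
eef_pos: [436.9, 312.1, 209.0]
tcp_rot: [[-0.879, -0.476, 0.0], [-0.476, 0.879, 0.0], [-0.0, -0.0, -1.0]]
ft_force: [0.5, 0.6, 0.3]
gripper_width: 44.6
grasp_force: 0.0
```

```bash
cat >> h.py <<'E'
def yellow(c,near,rad=45):
    hsv=cv2.cvtColor(c["color"],cv2.COLOR_RGB2HSV); m=((hsv[...,0]>18)&(hsv[...,0]<35)&(hsv[...,1]>110)).astype(np.uint8)
    k=np.zeros_like(m); cv2.circle(k,tuple(int(v) for v in near),rad,1,-1); m&=k
    m=cv2.morphologyEx(m,cv2.MORPH_CLOSE,np.ones((3,3),np.uint8))
    n,l,st,_=cv2.connectedComponentsWithStats(m); return l==1+np.argmax(st[1:,4])
E
python3 - <<'E'
from h import *
s=sense(); print(s["eef_pos"],yawnow(),s["time"],s["gripper_width"],np.round(s["joints"],1))
w=camera("wrist"); m=yellow(w,proj(w,[441,316,62])); print(m.sum())
r=masks_of("wrist","key")[0]["region"]
for q in (m,r):
    for y0 in (25,35): print(fitbox(w,q,(30,10,36),[441,316,y0],44))
E
```

```text
[436.87315585 312.08744255 209.02812944] 118.42390025371736 14.9 44.62951702533754 [ 32.9   2.3 111.9  -0.   65.8 -85.5]
336
(array([442.24, 315.69,  28.2 ]), np.float64(0.197))
(array([441.72, 315.54,  28.95]), np.float64(0.199))
(array([442.63, 315.07,  27.39]), np.float64(0.107))
(array([443.05, 315.39,  27.99]), np.float64(0.099))
```

Call:
servo_tool([
  [[0, 0, 0], [-6.5, 0.4, 45], 0],
  [[0, 0, 0], [-6.5, 0.4, 85], 0],
  [[0, 0, 0], [-6.5, 0.4, 100], 0],
  [[0, 0, 0], [-6.5, 0.4, 100], 0],
  [[0, 0, 0], [-6.5, 0.4, 100], 0],
  [[0, 0, 0], [-6.5, 0.4, 100], 0],
])

```text
time: 15.6
eef_pos: [443.7, 317.0, 111.2]
tcp_rot: [[-0.878, -0.478, 0.003], [-0.478, 0.878, 0.002], [-0.004, 0.0, -1.0]]
ft_force: [0.0, -0.0, 0.4]
gripper_width: 44.2
grasp_force: 0.0
```

```bash
python3 - <<'E'
from h import *
s=sense(); print(s["eef_pos"],yawnow(),s["time"],s["gripper_width"])
w=camera("wrist"); m=yellow(w,proj(w,[442,315.5,62]),80); print(m.sum())
for q in (m,masks_of("wrist","key")[0]["region"]): print(fitbox(w,q,(30,10,36),[441,316,28],44))
p=proj(w,[442,315.5,62]).astype(int); x0,y0=p-75; print(x0,y0)
i=cv2.resize(w["color"][y0:y0+150,x0:x0+150,::-1],(600,600),interpolation=cv2.INTER_CUBIC)
cv2.imwrite("pics/k2.png",i)
print(rel([442.4,315.5,62],118.2))
E
```

```text
[443.72008609 316.95260801 111.21874433] 118.56000097487309 15.6 44.18107057439568
821
(array([442.88, 315.81,  29.16]), np.float64(0.191))
(array([442.57, 315.71,  29.52]), np.float64(0.127))
183 151
(array([0. , 0.2, 0.4]), array([ 1.9, -0.7, 49.1]))
```

View pics/k2.png

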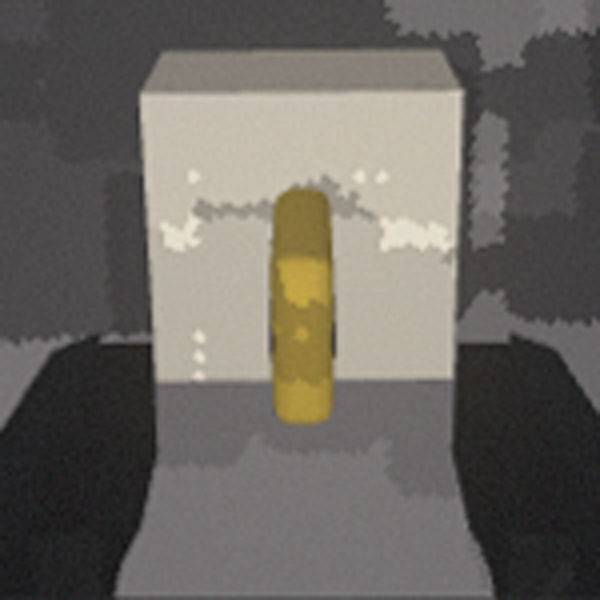

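The key is centred between the fingers at about (302,300) in the crop, and square to them. Closing on it.

Call:
servo_tool([
  [[0, 0.2, 0.2], [1.5, -0.7, 20], 0],
  [[0, 0.2, 0.2], [1.5, -0.7, 38], 0],
  [[0, 0.2, 0.2], [1.5, -0.7, 48], 0],
  [[0, 0.2, 0.2], [1.5, -0.7, 49], 0],
  [[0, 0.2, 0.2], [1.5, -0.7, 49], 0],
  [[0, 0.2, 0.2], [1.5, -0.7, 49], 0],
  [[0, 0.2, 0.2], [1.5, -0.7, 49], -1],
  [[0, 0.2, 0.2], [1.5, -0.7, 49], -1],
  [[0, 0.2, 0.2], [1.5, -0.7, 49], -1],
  [[0, 0.2, 0.2], [1.5, -0.7, 49], -1],
  [[0, 0.2, 0.2], [1.5, -0.7, 49], -1],
  [[0, 0.2, 0.2], [1.5, -0.7, 49], -1],
  [[0, 0.2, 0.2], [1.5, -0.7, 49], -1],
])

```text
time: 17.0
eef_pos: [441.2, 314.6, 60.0]
tcp_rot: [[-0.88, -0.475, -0.003], [-0.475, 0.88, -0.002], [0.003, 0.0, -1.0]]
ft_force: [-0.2, -0.1, 0.9]
gripper_width: 9.6
grasp_force: 30.0
```

Call:
servo_tool([
  [[0, 0, 0], [0, 0, -10], -1],
  [[0, 0, 0], [0, 0, -30], -1],
  [[0, 0, 0], [0, 0, -65], -1],
  [[0, 0, 0], [0, 0, -100], -1],
  [[0, 0, 4], [-3, -17, -115], -1],
  [[0, 0, 8], [-10, -55, -115], -1],
  [[0, 0, 12], [-17, -95, -115], -1],
  [[0, 0, 16], [-24, -135, -115], -1],
  [[0, 0, 20], [-31, -175, -115], -1],
  [[0, 0, 24], [-38, -212, -115], -1],
  [[0, 0, 25], [-44, -240, -112], -1],
  [[0, 0, 25], [-44.6, -247.5, -110], -1],
  [[0, 0, 25], [-44.6, -247.5, -110], -1],
  [[0, 0, 25], [-44.6, -247.5, -110], -1],
  [[0, 0, 25], [-44.6, -247.5, -110], -1],
])

```text
time: 18.5
eef_pos: [597.5, 119.4, 169.8]
tcp_rot: [[-0.998, -0.06, -0.004], [-0.06, 0.998, -0.001], [0.004, -0.001, -1.0]]
ft_force: [0.6, 1.2, 0.2]
gripper_width: 9.7
grasp_force: 30.0
```

```bash
python3 - <<'E'
from h import *
s=sense(); R=np.array(s["tcp_rot"]); print(s["eef_pos"],yawnow(),s["time"],s["gripper_width"],np.round(s["joints"],1))
w=camera("wrist")
for r in pinpoint("wrist","keyway")[:2]: print(r["pixel"],r["conf"],atz(w,r["pixel"],58))
print("tip should be at",proj(w,s["eef_pos"]+R@[0,0,48]),"shoulder",proj(w,s["eef_pos"]+R@[0,0,24]), "slot exp", proj(w,[598.2,117.8,58]))
p=proj(w,s["eef_pos"]+R@[0,0,60]).astype(int); x0,y0=p-75; print(x0,y0)
cv2.imwrite("pics/l1.png",cv2.resize(w["color"][y0:y0+150,x0:x0+150,::-1],(600,600),interpolation=cv2.INTER_CUBIC))
E
```

```text
[597.4864597  119.35703149 169.83706857] 93.45310870149405 18.5 9.69503775941097 [  9.   12.1 105.2  -0.   62.9 -84.5]
[259.1, 197.7] 0.64 [596.14440966 119.0211743   58.        ]
tip should be at [259.26935637 229.71017278] shoulder [259.28451679 247.08320251] slot exp [257.6049051  199.77365927]
184 147
```

View pics/l1.png

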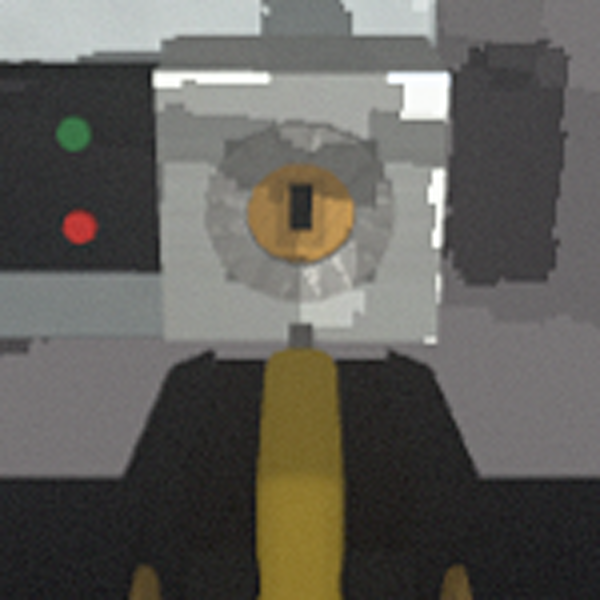

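The view shows the slot at about (301,206) in the crop, with the plug's centre at (301,213). The blade tip is at (301,330) on the same column, so it's laterally aligned. That was my tenth picture, so from here I work from numbers. I'll go down to about 15 mm above the face.

Call:
servo_tool([
  [[0, 0, 0], [0.7, -0.3, 20], -1],
  [[0, 0, 0], [0.7, -0.3, 40], -1],
  [[0, 0, 0], [0.7, -0.3, 48], -1],
  [[0, 0, 0], [0.7, -0.3, 48], -1],
  [[0, 0, 0], [0.7, -0.3, 48], -1],
  [[0, 0, 0], [0.7, -0.3, 48], -1],
])

```text
time: 19.2
eef_pos: [598.4, 118.1, 123.0]
tcp_rot: [[-0.998, -0.059, -0.001], [-0.059, 0.998, -0.001], [0.001, -0.001, -1.0]]
ft_force: [-0.5, -0.0, -0.1]
gripper_width: 10.2
grasp_force: 30.0
```

```bash
python3 - <<'E'
from h import *
s=sense(); R=np.array(s["tcp_rot"]); print(s["eef_pos"],yawnow(),s["time"])
w=camera("wrist"); np.save("w.npy",w["color"])
p=proj(w,[598.3,118.3,58]); print("slot exp",p,"tip exp",proj(w,s["eef_pos"]+R@[-1.5,0,48]))
hsv=cv2.cvtColor(w["color"],cv2.COLOR_RGB2HSV)
x0,x1=244,274
ch=lambda h,S,v:'#' if v<55 else ('b' if 8<h<24 and S>90 and v>60 else ('y' if 18<h<35 and S>110 else ('.' if S<60 else 'o')))
for r in range(178,240): print(r,''.join(ch(*map(int,hsv[r,c])) for c in range(x0,x1)), ' '.join(str(int(v)) for v in hsv[r,252:266,2]))
E
```

```text
[598.4005917  118.08919436 123.04517326] 93.38405884429741 19.2
slot exp [259.65216618 219.64469389] tip exp [259.25255273 231.68898103]
178 .............................. 191 195 166 152 153 155 150 151 153 153 151 153 153 152
179 .............................. 162 167 168 171 170 172 173 171 170 170 170 170 169 171
180 .............................. 164 168 168 166 170 169 171 169 167 170 168 169 170 171
181 .............................. 164 166 169 166 167 168 172 168 169 169 169 167 167 168
182 .............................. 166 166 165 167 168 170 170 168 168 169 167 170 167 169
183 .............................. 167 167 167 169 169 165 173 172 169 172 170 169 170 168
184 .............................. 166 165 168 169 169 168 171 157 155 157 156 158 158 158
185 .............................. 168 168 168 166 171 171 172 140 128 130 130 127 131 129
186 .............................. 171 168 165 169 167 169 172 138 132 133 132 134 128 130
187 .............................. 167 167 167 167 168 168 172 146 132 133 130 131 131 131
188 .............................. 168 165 166 166 16
[... 3833 characters left out ...]
bo.....bbbbbbb..... 99 103 133 155 107 85 88 85 89 89 120 137 146 145
233 ...........bo.....obbbo....... 132 116 103 122 100 89 92 93 93 88 105 110 119 114
234 ...........bbbbbbbbbb......... 156 143 113 105 105 107 107 109 106 107 109 112 104 97
235 ........obybbbbbbbbbbo........ 135 123 117 119 124 119 120 119 121 123 120 122 114 112
236 .......obbbbbbbbbybbbbb....... 115 118 118 121 119 120 123 121 116 117 120 118 116 118
237 ######.bbbbbbbbbbbbbbbbo###### 116 118 118 116 119 122 115 123 121 118 120 118 119 121
238 ######bbbbbbbbbbbbbbbbbb###### 118 117 118 118 121 117 117 117 120 118 119 118 116 118
239 ######bybbbbbbbbbbbbbbbbb##### 118 116 121 117 120 118 120 117 121 120 114 122 120 119
```

```bash
python3 - <<'E'
from h import *
s=sense(); R=np.array(s["tcp_rot"]); w=camera("wrist")
for o in (-2,-1,0,1): print(o,[proj(w,s["eef_pos"]+R@[o+dx,0,d])[1].round(1) for dx,d in ((0,48),(-5,43),(-5,48))])
for x in (597,598,599): print(x,[proj(w,[x+dx,119.3,z])[1].round(1) for dx,z in ((0,58),(11,58),(-11,58),(5.6,55),(-5.6,55),(8.6,58),(-8.6,58))])
print(R.tolist())
E
```

```text
-2 [np.float64(232.3), np.float64(242.3), np.float64(238.9)]
-1 [np.float64(231.0), np.float64(241.0), np.float64(237.6)]
0 [np.float64(229.7), np.float64(239.7), np.float64(236.3)]
1 [np.float64(228.4), np.float64(238.3), np.float64(235.0)]
597 [np.float64(218.1), np.float64(231.5), np.float64(204.1), np.float64(223.3), np.float64(209.5), np.float64(228.6), np.float64(207.2)]
598 [np.float64(219.3), np.float64(232.7), np.float64(205.4), np.float64(224.5), np.float64(210.8), np.float64(229.8), np.float64(208.5)]
599 [np.float64(220.5), np.float64(233.9), np.float64(206.7), np.float64(225.7), np.float64(212.0), np.float64(231.0), np.float64(209.8)]
[[-0.9982652795859478, -0.05886863007408935, -0.0009570613300656895], [-0.05886736380517459, 0.99826496472146, -0.0013014178005641035], [0.0010320134779676668, -0.0012428205270374293, -0.9999986951718082]]
```

Call:
servo_tool([
  [[0, 0, 0], [1.5, 1.2, 4], -1],
  [[0, 0, 0], [1.5, 1.2, 8], -1],
  [[0, 0, 0], [1.5, 1.2, 12], -1],
  [[0, 0, 0], [1.5, 1.2, 12], -1],
  [[0, 0, 0], [1.5, 1.2, 12], -1],
  [[0, 0, 0], [1.5, 1.2, 12], -1],
])

```text
time: 19.9
eef_pos: [596.0, 118.9, 109.8]
tcp_rot: [[-0.998, -0.059, -0.003], [-0.059, 0.998, -0.002], [0.003, -0.001, -1.0]]
ft_force: [0.9, -0.1, -0.7]
gripper_width: 9.8
grasp_force: 30.0
```

```bash
python3 - <<'E'
from h import *
s=sense(); R=np.array(s["tcp_rot"]); print(s["eef_pos"],yawnow(),s["time"],s["ft_force"])
w=camera("wrist"); hsv=cv2.cvtColor(w["color"],cv2.COLOR_RGB2HSV)
print("blade z48, z43 rows/cols",[proj(w,s["eef_pos"]+R@[dx,0,d]).round(1) for dx,d in ((0,48),(5,43))], "slot",proj(w,[598,119.3,55]))
for r in range(206,242): print(r,' '.join(f"{int(v):3d}"+('.' if S<60 else ' ') for v,S in zip(hsv[r,250:270,2],hsv[r,250:270,1])))
E
```

```text
[596.03360854 118.85578495 109.78471136] 93.36458452568434 19.9 [ 0.93642173 -0.08519993 -0.66328052]
blade z48, z43 rows/cols [array([259.2, 229.7]), array([259.3, 226.2])] slot [259.81625025 228.30271129]
206 104. 103. 104. 107. 109. 112. 111. 112. 110. 106. 110. 105. 104. 104. 109. 106. 112. 109. 112. 111.
207 109. 104. 104. 108. 108. 110. 113. 108. 112. 111. 109. 107. 104. 105. 105. 107. 112. 110. 110. 111.
208 109. 106. 105. 106. 106. 112. 110. 108. 110. 109. 109. 108. 107. 103. 105. 105. 114. 114. 111. 108.
209 110. 105. 105. 105. 113. 113. 112. 109. 109. 110. 109. 108. 107. 106. 102. 108. 109. 110. 110. 110.
210 109. 107. 104. 108. 111. 110. 106. 111. 112. 109. 112. 106. 100. 104. 108. 109. 107. 109. 110. 109.
211 113. 109. 106. 109. 108. 113. 110. 110. 109. 111. 106. 109. 105. 107. 106. 107. 112. 110. 110. 109.
212 109. 107. 112. 109. 110. 106. 109. 106. 111. 107. 110. 107. 106. 107. 104. 109. 111. 109. 110. 109.
213 106. 112. 108. 108. 106. 103. 105. 109. 110. 113. 111. 108. 104. 106. 104. 102. 110. 111. 108. 106.
214 111. 111. 111. 107. 103. 106. 104. 108. 107. 109. 110. 10
[... 2150 characters left out ...]
  120  121  123  122  122  119  121  121  122  122  117  116  117  121  128 
236 116  116  118  118  117  121  120  120  122  119  121  122  121  119  118  118  119  105   99  103 
237  74  111  117  120  118  123  120  119  120  122  122  120  119  122  117  119  118   84   41.  36.
238  87  115  115  116  117  117  119  120  118  122  120  117  119  119  121  119  116  100   52   37.
239  90  113  119  117  119  122  121  122  121  120  123  119  118  120  121  116  116  119   67   36.
240 105  117  120  122  121  120  120  122  121  120  118  119  119  121  116  116  118  117   66   36.
241 102  116  116  118  122  124  123  118  119  120  122  119  118  120  121  120  116  116   70   36.
```

Call:
servo_tool([
  [[0, 0.2, 0], [-0.8, 0.4, 1], -1],
  [[0, 0.2, 0], [-0.8, 0.4, 1], -1],
  [[0, 0.2, 0], [-0.8, 0.4, 3], -1],
  [[0, 0.2, 0], [-0.8, 0.4, 5], -1],
  [[0, 0.2, 0], [-0.8, 0.4, 7], -1],
  [[0, 0.2, 0], [-0.8, 0.4, 9], -1],
  [[0, 0.2, 0], [-0.8, 0.4, 9], -1],
  [[0, 0.2, 0], [-0.8, 0.4, 9], -1],
])

```text
time: 20.75
eef_pos: [596.6, 119.3, 100.7]
tcp_rot: [[-0.998, -0.059, -0.007], [-0.059, 0.998, -0.002], [0.007, -0.002, -1.0]]
ft_force: [-0.5, -0.1, 0.1]
gripper_width: 10.1
grasp_force: 30.0
```

Call:
servo_tool([
  [[0, -0.2, 0], [0, 0, 1], -1],
  [[0, -0.4, 0], [0, 0, 2], -1],
  [[0, -0.4, 0], [0, 0, 3], -1],
  [[0, -0.4, 0], [0, 0, 4], -1],
  [[0, -0.4, 0], [0, 0, 4], -1],
  [[0, -0.4, 0], [0, 0, 4], -1],
])

```text
time: 21.35
eef_pos: [596.6, 119.3, 96.7]
tcp_rot: [[-0.998, -0.059, 0.0], [-0.059, 0.998, -0.001], [-0.0, -0.001, -1.0]]
ft_force: [0.7, -0.1, -0.1]
gripper_width: 9.7
grasp_force: 30.0
```

The blade is about 9 mm into the slot without force. I'll push on toward the first pin.

Call:
servo_tool([
  [[0, 0, 0], [0, 0, 1], -1],
  [[0, 0, 0], [0, 0, 2], -1],
  [[0, 0, 0], [0, 0, 3], -1],
  [[0, 0, 0], [0, 0, 4], -1],
  [[0, 0, 0], [0, 0, 4], -1],
])

```text
time: 21.85
eef_pos: [596.4, 119.3, 92.5]
tcp_rot: [[-0.998, -0.059, -0.0], [-0.059, 0.998, -0.002], [0.0, -0.002, -1.0]]
ft_force: [-0.8, -0.4, 1.4]
gripper_width: 9.4
grasp_force: 30.0
```

Call:
servo_tool([
  [[0, 1, 0], [0, 0, 0.5], -1],
  [[0, -1, 0], [0, 0, 1], -1],
  [[0, 1, 0], [0, 0, 1.5], -1],
  [[0, -1, 0], [0, 0, 2], -1],
  [[0, 1, 0], [0, 0, 2.5], -1],
  [[0, -1, 0], [0, 0, 3], -1],
  [[0, 0, 0], [0, 0, 3], -1],
  [[0, 0, 0], [0, 0, 3], -1],
])

```text
time: 22.65
eef_pos: [596.5, 119.2, 89.6]
tcp_rot: [[-0.998, -0.059, -0.002], [-0.059, 0.998, -0.002], [0.002, -0.002, -1.0]]
ft_force: [-1.8, 0.3, 0.4]
gripper_width: 9.5
grasp_force: 30.0
```

Call:
servo_tool([
  [[0, 1, 0], [0, 0, 0.7], -1],
  [[0, -1, 0], [0, 0, 1.4], -1],
  [[0, 1, 0], [0, 0, 2], -1],
  [[0, -1, 0], [0, 0, 2.7], -1],
  [[0, 1, 0], [0, 0, 3.4], -1],
  [[0, -1, 0], [0, 0, 4], -1],
  [[0, 0, 0], [0, 0, 4], -1],
  [[0, 0, 0], [0, 0, 4], -1],
])

```text
time: 23.45
eef_pos: [597.2, 119.4, 86.1]
tcp_rot: [[-0.998, -0.059, -0.001], [-0.059, 0.998, -0.001], [0.001, -0.001, -1.0]]
ft_force: [-1.1, -0.3, 2.8]
gripper_width: 9.6
grasp_force: 30.0
```

Call:
servo_tool([
  [[0, 1, 0], [0, 0, 0.8], -1],
  [[0, -1, 0], [0, 0, 1.6], -1],
  [[0, 1, 0], [0, 0, 2.4], -1],
  [[0, -1, 0], [0, 0, 3.2], -1],
  [[0, 1, 0], [0, 0, 4], -1],
  [[0, -1, 0], [0, 0, 4.8], -1],
  [[0, 0, 0], [0, 0, 4.8], -1],
  [[0, 0, 0], [0, 0, 4.8], -1],
])

```text
time: 24.25
eef_pos: [597.5, 119.3, 81.9]
tcp_rot: [[-0.998, -0.059, 0.0], [-0.059, 0.998, -0.001], [-0.0, -0.001, -1.0]]
ft_force: [-1.8, -0.3, 7.4]
gripper_width: 9.6
grasp_force: 30.0
```

```bash
python3 - <<'E'
from h import *
s=sense(); R=np.array(s["tcp_rot"]); print(s["time"],s["eef_pos"],s["ft_force"],s["wrist_torque"])
w=camera("wrist"); m=yellow(w,proj(w,s["eef_pos"]+R@[0,0,-10]),90)
r=np.where(m.any(1))[0]; print("yellow rows",r.min(),r.max(),m.sum())
for zc in (84,86,88,90,94): # head centre height -> expected rows of the near lower edge and near top edge
    P=s["eef_pos"].copy(); P[2]=zc
    print(zc,[proj(w,P+R@[dx,0,d])[1].round(1) for dx,d in ((14.2,18),(14.2,-18),(-15.8,-18))])
hsv=cv2.cvtColor(w["color"],cv2.COLOR_RGB2HSV)
for row in range(222,246): print(row,' '.join(f"{int(v):3d}/{int(S):3d}" for v,S in zip(hsv[row,254:266:2,2],hsv[row,254:266:2,1])))
E
```

```text
24.25 [597.45136435 119.33007982  81.88409761] [-1.82307421 -0.26910435  7.43603453] [-0.05764428  0.22586659 -0.00717292]
yellow rows 233 300 1417
84 [np.float64(231.7), np.float64(268.1), np.float64(322.5)]
86 [np.float64(233.3), np.float64(270.7), np.float64(325.7)]
88 [np.float64(235.0), np.float64(273.4), np.float64(328.9)]
90 [np.float64(236.6), np.float64(276.2), np.float64(332.3)]
94 [np.float64(240.1), np.float64(282.1), np.float64(339.4)]
222 110/  7 111/ 11 108/  7 108/  9 104/ 10 105/  7
223 113/ 16 110/  7 112/ 14 111/ 11 106/  5 110/ 14
224 108/  7 111/ 16 109/  7 111/ 11 103/  5 112/ 14
225 108/  5 109/  9 109/ 12 111/  9 107/  7 110/  9
226 108/  9 113/  9 109/  7 110/ 12 108/ 12 109/  5
227 105/  5 110/  9 107/ 10 110/  9 109/  7 114/ 16
228 105/ 12 109/ 12 109/  9 110/ 12 109/  5 109/  9
229 108/  7 109/ 12 109/  5 109/ 12 111/  7 110/  7
230 113/  9 109/  9 112/  7 112/  7 109/  7 111/  5
231 116/ 44 115/ 51 116/ 57 115/ 55 119/ 58 114/ 27
232 126/134 132/137 129/134 127/135 132/139 123/ 89
233 129/130 124/140 125/135 125/137 130/137 131/134
234 124/138 122/142 119/148 121/145 123/149 121/145
235 118/153 122/157 124/154 124/154 122/153 119/152
236 121/148 119/159 124/150 122/153 123/147 119/156
237 121/158 120/153 120/151 124/152 122/155 117/153
238 120/157 121/152 121/154 120/162 122/148 119/159
239 119/156 121/160 120/159 121/154 122/155 120/151
240 122/155 121/158 122/150 123/149 118/160 118/158
241 119/152 123/153 123/155 121/154 124/154 121/156
242 121/156 122/153 122/155 122/159 120/162 119/161
243 119/156 121/156 120/157 121/154 124/154 119/159
244 120/157 122/161 123/155 121/156 120/159 119/159
245 120/162 122/155 121/154 119/163 122/157 120/159
```

Call:
servo_tool([
  [[0, 1, 0], [0, 0, 0.7], -1],
  [[0, -1, 0], [0, 0, 1.3], -1],
  [[0, 1, 0], [0, 0, 2], -1],
  [[0, -1, 0], [0, 0, 2], -1],
  [[0, 0, 0], [0, 0, 2], -1],
  [[0, 0, 0], [0, 0, 2], -1],
])

```text
time: 24.9
eef_pos: [598.0, 119.5, 81.7]
tcp_rot: [[-0.998, -0.059, 0.002], [-0.059, 0.998, -0.001], [-0.001, -0.001, -1.0]]
ft_force: [-5.2, -1.0, 15.2]
gripper_width: 9.6
grasp_force: 30.0
```

```bash
python3 - <<'E'
from h import *
w=camera("wrist")["color"]; a=np.load("w.npy")
for (r0,r1,c0,c1) in ((240,300,235,285),(250,320,235,285),(262,330,230,290)):
    T=a[r0:r1,c0:c1]; S=w[r0-12:r1+12,c0-6:c1+6]
    m=cv2.matchTemplate(S,T,cv2.TM_CCOEFF_NORMED); _,v,_,l=cv2.minMaxLoc(m); print(v.round(3),"shift rows",l[1]-12,"cols",l[0]-6)
for n,i in (("before",a),("now",w)):
    h=cv2.cvtColor(i,cv2.COLOR_RGB2HSV); print(n,[int(x) for x in h[236:330:2,259,2]],[int(x) for x in h[236:330:4,259,0]])
E
```

```text
Traceback (most recent call last):
AttributeError: 'float' object has no attribute 'round'
```

```bash
python3 - <<'E'
from h import *
w=camera("wrist")["color"]; a=np.load("w.npy")
for (r0,r1,c0,c1) in ((240,300,235,285),(250,320,235,285)):
    T=a[r0:r1,c0:c1]; S=w[r0-12:r1+12,c0-6:c1+6]
    m=cv2.matchTemplate(S,T,cv2.TM_CCOEFF_NORMED); _,v,_,l=cv2.minMaxLoc(m); print(round(v,3),"shift rows",l[1]-12,"cols",l[0]-6)
for n,i in (("before",a),("now",w)):
    h=cv2.cvtColor(i,cv2.COLOR_RGB2HSV); print(n,[int(x) for x in h[232:330:2,259,2]])
    y=((h[...,0]>18)&(h[...,0]<35)&(h[...,1]>110)); print([int(y[r,230:290].sum()) for r in range(234,306,4)])
E
```

```text
0.994 shift rows 0 cols 0
0.993 shift rows 0 cols 0
before [85, 109, 121, 117, 118, 121, 122, 119, 120, 119, 122, 120, 119, 120, 117, 122, 119, 136, 143, 146, 143, 143, 150, 147, 145, 147, 146, 145, 148, 144, 146, 146, 146, 146, 110, 45, 49, 60, 53, 64, 55, 56, 58, 62, 57, 60, 57, 59, 61]
[9, 18, 19, 19, 20, 21, 21, 22, 22, 22, 23, 23, 22, 22, 21, 21, 22, 0]
now [121, 121, 121, 123, 121, 121, 120, 123, 122, 126, 128, 120, 121, 119, 122, 123, 124, 129, 142, 147, 146, 148, 148, 147, 149, 147, 146, 147, 148, 148, 147, 147, 146, 150, 115, 48, 52, 58, 54, 62, 54, 55, 60, 59, 62, 63, 58, 60, 60]
[16, 18, 19, 19, 20, 20, 21, 22, 22, 23, 23, 22, 23, 22, 21, 21, 22, 0]
```

The key hasn't slipped in the hand (0 px shift), so its shoulder is at about 57.7 mm, i.e. on the face. I'll push once more with a rock to confirm.

Call:
servo_tool([
  [[0, 1.5, 0], [-0.5, 0, 1], -1],
  [[0, -1.5, 0], [0.5, 0, 1.5], -1],
  [[0, 1.5, 0], [-0.5, 0, 1.5], -1],
  [[0, -1.5, 0], [0.5, 0, 1.5], -1],
  [[0, 0, 0], [0, 0, 1.5], -1],
  [[0, 0, 0], [0, 0, 1.5], -1],
])

```text
time: 25.6
eef_pos: [598.7, 119.6, 81.1]
tcp_rot: [[-0.998, -0.059, 0.003], [-0.059, 0.998, -0.001], [-0.003, -0.001, -1.0]]
ft_force: [-6.3, -0.7, 18.9]
gripper_width: 10.0
grasp_force: 30.0
```

It's home. Now the turn: first half, keeping the push and moving about the key's axis.

Call:
servo_tool([
  [[0, 0, 7], [0, 0.2, 0], -1],
  [[0, 0, 14], [0, 0.4, 0], -1],
  [[0, 0, 21], [-0.1, 0.5, 0], -1],
  [[0, 0, 28], [-0.2, 0.7, 0], -1],
  [[0, 0, 35], [-0.3, 0.9, 0], -1],
  [[0, 0, 42], [-0.4, 1, 0], -1],
  [[0, 0, 49], [-0.5, 1.1, 0], -1],
  [[0, 0, 49], [-0.5, 1.1, 0], -1],
])

```text
time: 26.4
eef_pos: [599.1, 119.9, 81.2]
tcp_rot: [[-0.698, 0.716, 0.003], [0.716, 0.698, -0.002], [-0.004, 0.001, -1.0]]
ft_force: [-5.3, -3.1, 19.5]
gripper_width: 9.8
grasp_force: 30.0
```

```bash
python3 - <<'E'
from h import *
s=sense(); print(s["eef_pos"],yawnow(),s["ft_force"],s["wrist_torque"],s["time"])
E
```

```text
[599.07793685 119.88011039  81.1506258 ] 44.24109112602619 [-5.27945571 -3.10556581 19.45437474] [-0.76743039  0.75889118  0.04545655] 26.4
```

Call:
servo_tool([
  [[0, 0, 7], [0, 0, 0], -1],
  [[0, 0, 14], [0, 0, 0], -1],
  [[0, 0, 21], [0, 0, 0], -1],
  [[0, 0, 28], [0, 0, 0], -1],
  [[0, 0, 35], [0, 0, 0], -1],
  [[0, 0, 42], [0, 0, 0], -1],
  [[0, 0, 47], [0, 0, 0], -1],
  [[0, 0, 49.5], [0, 0, 0], -1],
  [[0, 0, 49.5], [0, 0, 0], -1],
  [[0, 0, 49.5], [0, 0, 0], -1],
])

```text
time: 27.4
eef_pos: [599.2, 119.6, 81.1]
tcp_rot: [[0.089, 0.996, 0.003], [0.996, -0.089, -0.003], [-0.002, 0.003, -1.0]]
ft_force: [-5.6, -4.3, 18.2]
gripper_width: 9.7
grasp_force: 30.0
```

```bash
python3 - <<'E'
from h import *
s=sense(); R=np.array(s["tcp_rot"]); print(s["eef_pos"],yawnow(),s["ft_force"],s["wrist_torque"],s["time"],s["joints"][5])
for n in ("scene","top"):
    c=camera(n)
    for l,z in (("case_c",92),("key_head",84)):
        r=pinpoint(n,l)
        if r: print(n,l,r[0]["conf"],atz(c,r[0]["pixel"],z).round(1))
c=camera("top"); r=masks_of("top","case_c")[0]; print(fitbox(c,r["region"],(86,56,40),[606,-35,4],92))
w=camera("wrist")["color"]; a=np.load("w.npy")
T=a[240:300,235:285]; S=w[228:312,229:291]; m=cv2.matchTemplate(S,T,cv2.TM_CCOEFF_NORMED); _,v,_,l=cv2.minMaxLoc(m); print(round(v,3),l[1]-12,l[0]-6)
E
```

```text
[599.17835451 119.61166174  81.14586204] -5.0966943594061345 [-5.58981137 -4.2998925  18.15611176] [-0.89666349  0.79979733  0.10295807] 27.4 14.285975559728833
scene case_c 0.78 [603.9 -27.5  92. ]
scene key_head 0.39 [598.7 113.9  84. ]
top case_c 0.7 [613.3 -31.3  92. ]
(array([608.96, -35.89,   5.18]), np.float64(0.059))
0.988 0 0
```

Call:
servo_tool([
  [[0, 0, 1], [-0.3, -0.4, 0], -1],
  [[0, 0, 2], [-0.5, -0.6, 0], -1],
  [[0, 0, 2], [-0.5, -0.6, 0], -1],
  [[0, 0, 2], [-0.5, -0.6, 0], -1],
  [[0, 0, 2], [-0.5, -0.6, 0], -1],
  [[0, 0, 2], [-0.5, -0.6, 0], -1],
  [[0, 0, 2], [-0.5, -0.6, 0], -1],
  [[0, 0, 2], [-0.5, -0.6, 0], -1],
])

```text
time: 28.65
eef_pos: [599.0, 119.6, 81.2]
tcp_rot: [[0.124, 0.992, 0.004], [0.992, -0.124, -0.002], [-0.002, 0.005, -1.0]]
ft_force: [-3.8, -2.6, 16.6]
gripper_width: 9.5
grasp_force: 30.0
```

```bash
python3 - <<'E'
from h import *
s=sense(); print(s["eef_pos"],yawnow(),s["ft_force"],s["wrist_torque"],s["grasp_force"],s["gripper_width"],s["time"])
E
```

```text
[598.97853673 119.55621467  81.17151001] -7.107047414249614 [-3.80396141 -2.61361446 16.59735452] [-0.59742155  0.66051719  0.11150119] 30.00279027968645 9.470953992143142 28.65
```

```bash
python3 -c "
from workcell import *
print(close_job())"
```

```text
the job is handed in; nothing more can be done
None
```

I handed the job in at about 29 s. The blue case stands squarely on the column and is released. The key is home and still gripped, pushed down with about 17 N and turned about 100° by hand. That should put the plug at roughly 93°, but I could not see the plug itself.

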